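# Release a battery pack with a pen

## Task

Take the black pen out of its wooden block and push its lower end down through the long slot in the top of the grey battery dock, feeling along the slot for the hidden catch and pressing it until the battery pack springs out. Put the pen back in its block, then draw the pack right out of the dock and set it down flat, right way up, on the bare table in front of the dock, clear of it. Leave the cup, the tape roll and the eraser where they are.

Things in the scene. Friction and masses are not known exactly. Their poses are not given: they have to be found in the camera images.
- dock: Grey plastic battery dock, fixed, 120 (x) x 150 (y) x 66 mm high. Origin: centre of its underside; -x is the side where the pack comes out, z up. The pack's floor is at z = 12 mm; a sill 40 mm wide, 12 mm high, sticks out under the opening from x = -60 to -100 mm. The slot is in the roof near the back.
- slot (a point): Centre of the slot, level with the roof's top: x = 41, y = 0, z = 66 mm in the dock, axes as the dock's. The slot is 16 mm wide (x), 84 mm long (y) and 4 mm through, with a black rim 1 mm high. Somewhere below hides the catch tab, its centre anywhere from 30 mm to -30 mm along y.
- catch (a joint): How far the hidden tab is pressed straight down, m: 0 up, 0.011 on its stop; the pack is let go at 0.008. Takes up to 12 N; springs up again. The tab is 20 mm long (y), its top 22 mm below the roof's top. Beside both its ends are fixed ledges 21 mm long, tops 28 mm below the roof's top, with a 21 mm gap for the tab: the whole pen end must be over the tab. Beyond the ledges: 54 mm deep.
- pack: Black battery pack, yellow front, 70 (x) x 60 (y) x 38 mm high, 0.13 to 0.2 kg, with a tongue 26 mm long behind (+x). Origin: centre of the underside of the 70 mm case, at x = -35, y = 0, z = 12 mm in the dock at the start, axes as the dock's. Let go, it is pushed 36 mm along the dock's -x and stays on the sill; grasp it across y. Its tongue has left the dock when the origin is at x = -121 mm.
- stand: Wooden pen block, fixed, 60 x 60 x 45 mm high; origin under its centre. The middle has a hole 16 mm square and 38 mm deep, its bottom at z = 7 mm.
- pen: Black pen 152 mm long, 10 x 10 mm thick (12 over its clip), standing upright in the block's hole, its lower end 7 mm above the table. Origin on its side, halfway along; its y axis runs along it, upwards at the start; the centre line is 5 mm along its z axis from the origin.
- pen_end (a point): Centre of the pen's lower end (the end that stands in the hole), 76 mm from mid-length.
- cup: White plastic cup, 71 mm wide and high; bystander. Origin under its centre.
- tape: Roll of masking tape lying flat, 107 mm across, 25 mm high; bystander. Origin under its centre.
- eraser: Blue and white eraser, 19 x 42 x 13 mm; bystander. Origin under its centre.

How it is judged:
On the way:
1. the pen's lower end is inside the dock through the slot and has pressed the catch down at least 6 mm (value of joint catch above 0.006 m and x of pen_end in the frame of dock between 0.03 and 0.052 m and y of pen_end in the frame of dock between -0.045 and 0.045 m and z of pen_end in the frame of dock below 0.045 m), for 0.05 s.
At the end, for the whole second after the job is handed in: The pack is at rest flat and upright on the table (5 mm, 0.1 rad), its origin 135 to 350 mm in front of the dock's origin and within 150 mm to either side; the pen stands in its block (end below 15 mm, within 10 mm of the hole's axis, tilt under 0.25 rad); the catch is up again (2 mm) (x of pack in the frame of dock between -0.35 and -0.135 m and y of pack in the frame of dock between -0.15 and 0.15 m and height (world z) of pack between -0.005 and 0.005 m and angle between pack's own z axis and vertical below 0.1 rad and linear speed of pack below 0.02 m/s and horizontal distance between pen_end and stand below 0.01 m and height (world z) of pen_end below 0.015 m and angle between pen's own y axis and vertical below 0.25 rad and value of joint catch below 0.002 m); the robot touches nothing.
It fails at once if the cup is moved more than 20 mm (distance of cup from where it was at the start of the episode above 0.02 m).
It fails at once if the tape roll is moved more than 20 mm (distance of tape from where it was at the start of the episode above 0.02 m).
It fails at once if the eraser is moved more than 20 mm (distance of eraser from where it was at the start of the episode above 0.02 m).
It also fails if it takes over 61 s, if anything falls off the work surface, if the arm or the gripper's body presses on something with over 40 N, if the wrist force passes 120 N, or if a joint passes its speed limit or range.

## Robot

A 6-joint arm with a two-finger parallel gripper is mounted at the origin on the work surface; the furniture and walls round the work are solid. World frame = base frame: x ahead of the robot, y to its left, z up, the work surface at z = 0. Lengths are in m, angles in rad, forces in N, time in s.
With the tool pointing down it reaches from about 0.375 to 0.9 m from the base axis. Payload 3.1 kg.
Tool frame: the origin (TCP) lies midway between the tips of the shut fingers; the grasp point (between the pads) lies robot.grip_depth behind it (robot.grip_depth is the distance from the TCP to the grasp point, in m); z points along the fingers, y is the line along which they close (so a half turn about z gives the same grasp; the last joint's range is limited). The gripper opens to 87 mm and grips with 3 to 60 N. Pads are 19 mm wide; open, the fingers measure 117 mm over their backs; the gripper's body (75 mm by 190 mm) begins 51 mm behind the grasp point.
Start: joints at [-1.496, 0.527, 1.433, -0, 1.181, -0.178], TCP at [0.156, -0.605, 0.223] pointing down, gripper open.
Joint ranges: [-3.08, 3.08], [-0.75, 2.2], [0.22, 2.44], [-1.43, 4.57], [0, 2.65], [-2.85, 2.85]. Speed limits (rad/s): [2.79, 2.79, 3.14, 3.14, 3.14, 3.14].

## Interface

Orientations are given as a unit quaternion [x, y, z, w].
In Python, from rig import robot gives the robot as it stands.
- The arm moves only by the shell command python3 nudge.py 'ROWS' [OPENING] [FORCE]. ROWS is a JSON list of rows, 1 to 20 of them, each of 4 numbers: dx, dy, dz in m, then a turn about the tool's z in rad; each row shifts and turns the commanded pose from where the row before left it, along the tool's axes as they then stand; what a row does not reach is not made up. A row lasts 1/12 s, in which the tool goes at most 0.0417 m and 0.125 rad, less where a joint would pass 70% of its speed; a pose out of reach is approached as far as the arm can. OPENING is the finger opening in m, set as the command begins (- or left out keeps the last). The fingers move at their own pace and stop on an object; FORCE is the grip in N (left out, the last holds). Time passes only in rows, so rows that do not move let the fingers close. It prints the time, the measured TCP pose, the force, the opening and the grip force at its end.
- robot.get_obs(): the state, without advancing time (a new reading comes with each control period).
- robot.camera(name): name is "scene" or "top" or "wrist"; returns a dict with "img" (420x560x3 uint8, red, green, blue), "fx", "fy", "cx", "cy" (pixels), "xyz" and "attitude" of the camera in the world. Camera axes: x right, y down, z forward; pixel columns grow to the right and rows downward; lengths in m; the calibration is good to about 2 mm. A picture is of the moment at which its call begins. There is no depth.
- robot.hand_in(): hands the job in; it is judged then, once.
The state is a dict: "time": time; "q": joint angles; "joint_velocities": joint speeds; "joint_torque": joint torques, N m; "position": TCP position; "tool_rot": TCP orientation; "ft_force": force on the tool from outside, world axes, zero at the start; "moment": the same for the moment, N m; "grip_width": finger opening in m; "grip_force": force on a finger pad.
Only numpy, scipy, OpenCV 4.12 (cv2) and the standard library are available. Lean on these libraries where they do the work, as an engineer would, in place of code of your own. Each camera call takes 0.05 s, during which the arm holds its last target. There are 200 camera calls.

## Working session

There is one attempt and no reset: what is moved stays moved. The work goes in short steps, Python scripts to look and compute and a shell command to move; the robot and the scene stay as the last step left them, time stands still between calls to the robot, and variables do not carry over. Pictures are saved under pics/ and viewed, at most 12 in all, crops included, and the job is handed in when it is done.

```bash
ls; mkdir -p pics
cat > h.py <<'E'
import numpy as np,cv2
from scipy.spatial.transform import Rotation as R
from rig import robot
def cam(n):
    c=robot.camera(n); return c
def att(c):
    a=np.array(c["attitude"]); return a if a.shape==(3,3) else R.from_quat(a).as_matrix()
def ray(c,u,v):
    d=att(c)@np.array([(u-c["cx"])/c["fx"],(v-c["cy"])/c["fy"],1.]); return np.array(c["xyz"]),d
def plane(c,u,v,z):
    o,d=ray(c,u,v); return o+d*(z-o[2])/d[2]
def proj(c,p):
    q=att(c).T@(np.array(p)-c["xyz"]); return c["fx"]*q[0]/q[2]+c["cx"],c["fy"]*q[1]/q[2]+c["cy"]
def save(c,n,box=None,s=1):
    im=c["img"][:,:,::-1]
    if box: im=im[box[1]:box[3],box[0]:box[2]]
    cv2.imwrite("pics/"+n,cv2.resize(im,None,fx=s,fy=s,interpolation=cv2.INTER_CUBIC))
E
python3 - <<'E'
from h import *
import pickle
d={}
for n in("scene","top","wrist"):
    c=cam(n);d[n]=c;print(n,c["fx"],c["cx"],c["cy"],c["xyz"],c["attitude"])
pickle.dump(d,open("c0.pkl","wb"))
save(d["top"],"top0.png",None,1.4);save(d["scene"],"scene0.png",None,1.4)
print(robot.grip_depth,robot.get_obs())
E
```

```text
nudge.py
pics
rig.py
scene 422.1873016129718 284.5411416746318 216.77127826380516 [0.07450986 0.62994233 0.53660667] [-0.29826169  0.81657387 -0.46370955  0.17094014]
top 397.9072386832713 275.5481722971379 211.73601442791588 [0.40728221 0.037351   1.21100312] [ 0.70862363 -0.70081679  0.06146115 -0.05413777]
wrist 376.46337834879193 283.7328259137265 210.00173921950403 [ 0.22322126 -0.58705994  0.38355406] [ 0.78415776 -0.60711137 -0.07959003  0.10088521]
0.0187 {'time': 0.15, 'q': array([-1.49651454e+00,  5.28266977e-01,  1.43365443e+00, -1.01920220e-05,
        1.18138999e+00, -1.78496853e-01]), 'joint_velocities': array([-1.67807111e-04, -2.90209552e-03, -2.49219415e-03, -8.69284866e-04,
        2.99195352e-04, -1.01277392e-05]), 'joint_torque': array([ 2.68169661e-04, -4.40431631e+01, -1.76842618e+01,  6.32993714e-02,
        5.52262785e-02, -8.61118519e-05]), 'position': array([ 0.15629299, -0.60453787,  0.22177283]), 'tool_rot': array([ 9.92022886e-01,  1.26054971e-01,  4.00531251e-05, -8.58452346e-04]), 'ft_force': array([-1.00764494,  0.41396491, -0.32447814]), 'moment': array([ 0.03440437, -0.03247157, -0.00207848]), 'grip_force': 0.0, 'grip_width': 0.08674878306469393}
```

View pics/top0.png

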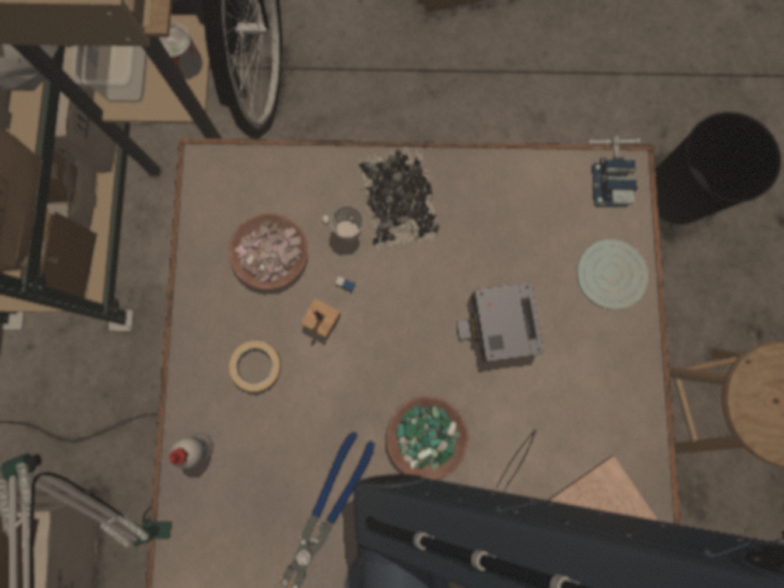

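View pics/scene0.png

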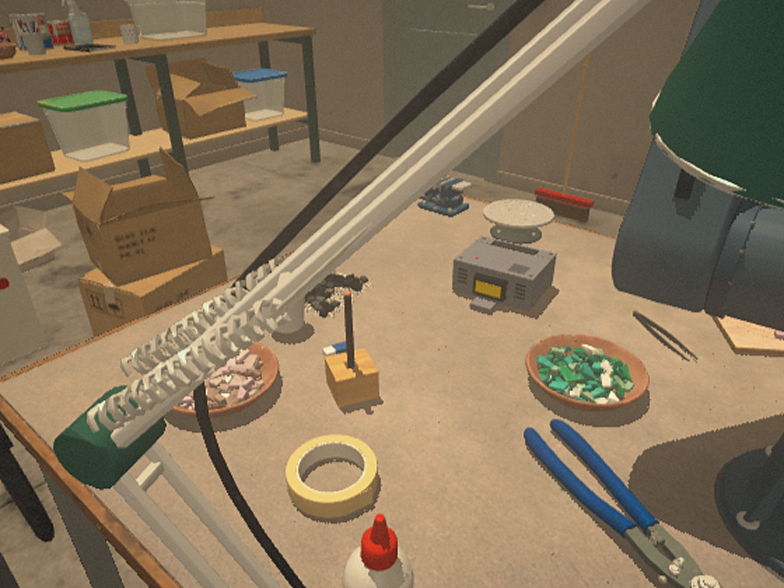

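Top view (shown at 1.4x): dock roof about (507,322) with slot at (529,318) and pack's handle side at left (465,330). The pen block is at (321,318), eraser (345,284), cup (346,230) and tape (254,366). The scene view shows the pen upright in the block at (348,330), and the dock's yellow pack front at (489,290).

Run:
```python
from h import *
import pickle
d=pickle.load(open("c0.pkl","rb"));c=d["top"]
for n,(u,v) in dict(tl=(160/1.4,145/1.4),tableTR=(655/1.4,145/1.4),bl=(150/1.4,580/1.4),lampclamp=(150/1.4,530/1.4)).items(): print(n,plane(c,u,v,0).round(3))
im=c["img"];hsv=cv2.cvtColor(im,cv2.COLOR_RGB2HSV)
def comp(m,u,v,w,name,z):
    mm=np.zeros_like(m);mm[v-w:v+w,u-w:u+w]=m[v-w:v+w,u-w:u+w]
    k=cv2.findContours(mm.astype(np.uint8),0,1)[0];k=max(k,key=cv2.contourArea)
    r=cv2.minAreaRect(k);print(name,r,cv2.contourArea(k))
    P=np.array([plane(c,*p,z) for p in cv2.boxPoints(r)]);print(P[:,:2].round(4).tolist(),P.mean(0).round(4), np.linalg.norm(P[1]-P[0]),np.linalg.norm(P[2]-P[1]))
    e=P[1]-P[0];print(np.degrees(np.arctan2(e[1],e[0])))
    return P
h,s,v=[hsv[:,:,i].astype(int) for i in range(3)]
for p in [(360,215),(362,240),(378,228),(330,235),(229,220),(220,235),(250,200),(215,222)]: print(p,hsv[p[1],p[0]])
comp(v<62,379,227,22,"slot",.067)
comp((s>110)&(v>80),229,228,20,"stand",.045)
comp((s<60)&(v>80)&((h>100)|(s<25)),362,230,50,"roof",.066)
save(c,"z.png",(200,180,410,280),3.8)
```

```text
tl [0.953 0.548 0.   ]
tableTR [ 0.971 -0.595  0.   ]
bl [0.02  0.497 0.   ]
lampclamp [0.116 0.505 0.   ]
(360, 215) [ 13  28 128]
(362, 240) [ 13  33 125]
(378, 228) [13 31 58]
(330, 235) [ 12  30 128]
(229, 220) [ 14 114 161]
(220, 235) [14 76 84]
(250, 200) [ 10  29 107]
(215, 222) [ 15  63 126]
slot ((378.0721130371094, 227.57553100585938), (25.488513946533203, 2.4909231662750244), 79.99201965332031) 32.0
[[0.5894, -0.2628], [0.5907, -0.27], [0.5175, -0.2806], [0.5161, -0.2734]] [ 0.5534 -0.2717  0.067 ] 0.007347267728548578 0.07403805189592755
-79.29414701006567
stand ((228.73529052734375, 226.94117736816406), (19.37933921813965, 18.69334602355957), 30.963754653930664) 243.5
[[0.5434, 0.202], [0.5915, 0.1752], [0.5623, 0.1253], [0.5146, 0.1524]] [0.5529 0.1637 0.045 ] 0.05505201525165902 0.05782943659868299
-29.125594599588727
roof ((352.7500305175781, 242.25003051757812), (1.4142134189605713, 0.7071067094802856), 45.0) 0.5
[[0.5105, -0.1952], [0.512, -0.1967], [0.5092, -0.1995], [0.5077, -0.198]] [ 0.5099 -0.1973  0.066 ] 0.002078290596705097 0.00402276083442391
-45.30836883866933
```

View pics/z.png

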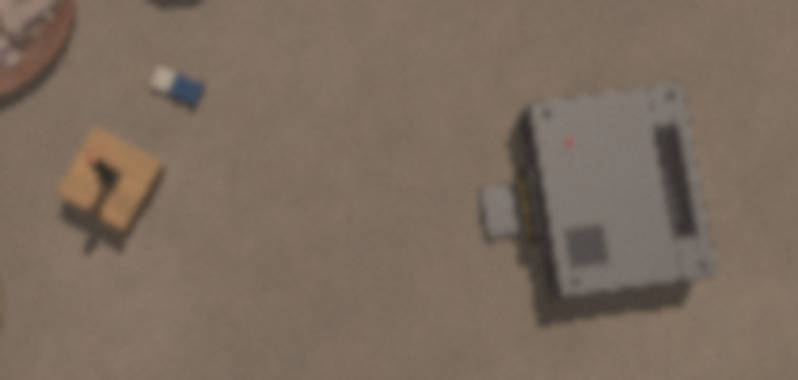

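The crop (3.8x, origin (200,180)) puts the slot at about (675,182), running from (663,125) to (686,237). The block's centre is near (110,178). Next I'll look at both from closer with the wrist camera.

```bash
cat >> h.py <<'E'
def go(x,y,z,yaw=None):
    """print tool-axis displacement to bring TCP to x,y,z, and turn needed for tool x at yaw (deg)"""
    o=robot.get_obs();T=R.from_quat(o["tool_rot"]).as_matrix()
    dl=T.T@(np.array([x,y,z])-o["position"])
    y0=np.degrees(np.arctan2(T[1,0],T[0,0]))
    print("tool delta",dl.round(4),"rows",round(np.linalg.norm(dl)/.0417,1),"yaw",y0.round(2),"tilt",np.degrees(np.arccos(-T[2,2])).round(2))
    if yaw is not None:
        t=-(yaw-y0); t=(t+180)%360-180; print("turn rad",round(np.radians(t),4),"or",round(np.radians(t-180*np.sign(t)),4),"q6",o["q"][5].round(3))
E
python3 - <<'E'
from h import *
import pickle
c=pickle.load(open("c0.pkl","rb"))["wrist"]
T=R.from_quat(robot.get_obs()["tool_rot"]).as_matrix();A=att(c)
print((T.T@A).round(3), T.T@(np.array(c["xyz"])-robot.get_obs()["position"]))
print(plane(c,280,210,0.066))
go(.42,-.25,.30)
E
```

```text
[[ 0.    -0.967 -0.255]
 [ 1.     0.    -0.001]
 [ 0.001 -0.255  0.967]] [ 0.06922039 -0.00045769 -0.16176021]
[ 0.14118669 -0.60413003  0.066     ]
tool delta [ 0.344  -0.2774 -0.0777] rows 10.8 yaw 14.48 tilt 0.1
```

```bash
python3 nudge.py '[[0.0282,-0.0156,-0.003,0],[0.0282,-0.0156,-0.003,0],[0.0282,-0.0156,-0.003,0],[0.0282,-0.0156,-0.003,0],[0.0282,-0.0156,-0.003,0],[0.0282,-0.0156,-0.003,0],[0.0282,-0.0156,-0.003,0],[0.0282,-0.0156,-0.003,0],[0.0282,-0.0156,-0.003,0],[0.0282,-0.0156,-0.003,0],[0.0282,-0.0156,-0.003,0],[0.0282,-0.0156,-0.003,0],[0.0282,-0.0156,-0.003,0],[0.0282,-0.0156,-0.003,0],[0.0282,-0.0156,-0.003,0],[0.0282,-0.0156,-0.003,0],[0,0,0,0],[0,0,0,0],[0,0,0,0]]'
python3 - <<'E'
from h import *
import pickle
c=cam("wrist");pickle.dump(c,open("c1.pkl","wb"));save(c,"w1.png",None,1.4)
go(.57,.10,.27,-29)
E
```

```text
time: 1.73
position: [0.5302, -0.2505, 0.2701]
tool_rot: [0.992, 0.126, -0.001, -0.0]
ft_force: [-1.2, 0.1, 0.5]
grip_width: 0.087
grip_force: 0.0
tool delta [ 1.264e-01 -3.299e-01  1.000e-04] rows 8.5 yaw 14.45 tilt 0.08
turn rad 0.7584 or -2.3832 q6 0.686
```

View pics/w1.png

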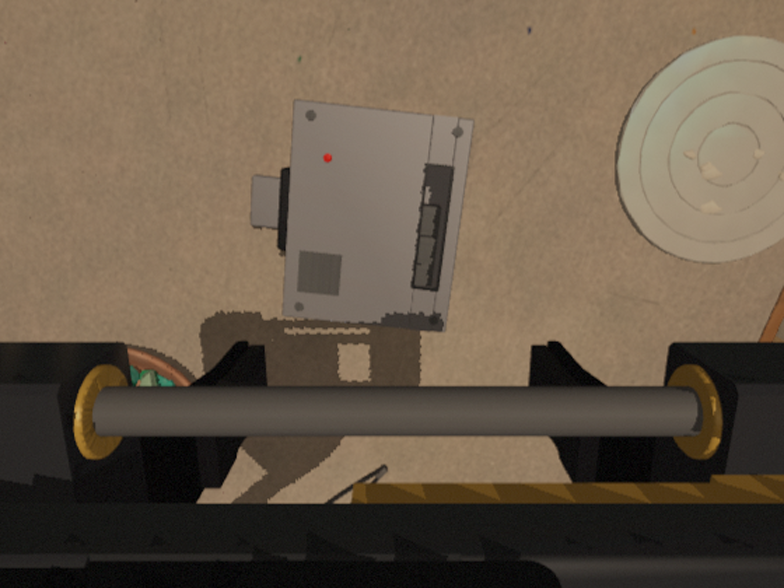

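Wrist view (1.4x): the slot runs from (437,165) to (425,290), with grey pieces inside from about (428,205) downward (tab and ledges). The roof corners are (294,100), (473,120), (443,330) and (283,315). I'll zoom into the slot.

Run:
```python
from h import *
import pickle
c=pickle.load(open("c1.pkl","rb"))
im=c["img"][105:220,275:345].astype(float)
im=np.clip((im-20)*2.2,0,255).astype(np.uint8)
cv2.imwrite("pics/w1z.png",cv2.resize(im[:,:,::-1],None,fx=5,fy=5,interpolation=cv2.INTER_CUBIC))
P={k:plane(c,u/1.4,v/1.4,.066) for k,(u,v) in dict(fl=(294,100),bl=(473,120),br=(443,330),fr=(283,315)).items()}
for k in P: print(k,P[k].round(4))
for a,b in(("fl","bl"),("bl","br"),("fr","br"),("fl","fr")):
    e=P[b]-P[a];print(a,b,np.linalg.norm(e).round(4),np.degrees(np.arctan2(e[1],e[0])).round(2))
print(sum(P.values())/4)
```

```text
fl [ 0.6135 -0.1585  0.066 ]
bl [ 0.6309 -0.2754  0.066 ]
br [ 0.4853 -0.2961  0.066 ]
fr [ 0.4672 -0.1805  0.066 ]
fl bl 0.1182 -81.52
bl br 0.147 -171.94
fr br 0.117 -81.09
fl fr 0.1479 -171.44
[ 0.54924916 -0.22762939  0.066     ]
```

View pics/w1z.png

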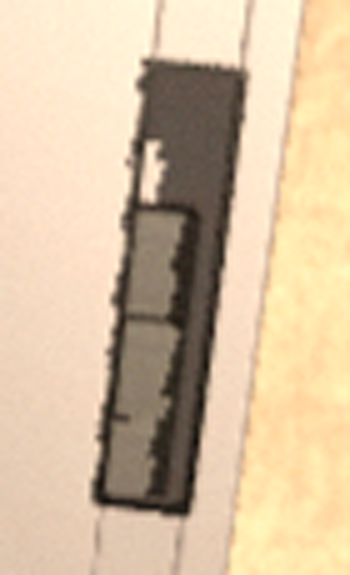

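Zoomed slot (5x, origin (275,105)): rim corners are about (146,65), (245,70), (188,512) and (97,500). The first ledge spans v 210-318 and the tab v 320-417 at u about 120-160, with the second ledge below. So the tab is visible.

Run:
```python
from h import *
import pickle
c=pickle.load(open("c1.pkl","rb"))
f=lambda u,v,z:plane(c,275+u/5,105+v/5,z)
S=[f(u,v,.067) for u,v in((146,65),(245,70),(188,512),(97,500))]
ctr=sum(S)/4;e=(S[0]+S[1]-S[2]-S[3])[:2];a=np.arctan2(e[1],e[0]);print("slot",ctr,np.degrees(a),np.linalg.norm(e)/2,np.linalg.norm(S[0]-S[1]),np.linalg.norm(S[2]-S[3]))
dy=np.array([np.cos(a),np.sin(a)]);dx=np.array([np.sin(a),-np.cos(a)])
for n,p in dict(ledge0=f(155,208,.038),ledge1=f(155,316,.038),tab0=f(150,321,.044),tab1=f(120,417,.044),tab1l=f(120,417,.038)).items():
    q=p[:2]-ctr[:2];print(n,"y",(q@dy).round(4),"x",(q@dx).round(4))
# from roof-corner estimate
r=np.array([.54925,-.22763]);a2=np.radians(8.5);print(r+.041*np.array([np.sin(a2),-np.cos(a2)]))
```

```text
slot [ 0.55469784 -0.26850321  0.067     ] 8.607820496124978 0.08569571233332278 0.018690383597432268 0.01839959064199403
ledge0 y 0.0135 x -0.0026
ledge1 y -0.0088 x 0.0001
tab0 y -0.0091 x -0.0012
tab1 y -0.0299 x -0.0051
tab1l y -0.0311 x -0.0048
[ 0.55531019 -0.26817965]
```

```bash
python3 nudge.py '[[0.005,-0.033,0,0],[0.005,-0.033,0,0],[0.005,-0.033,0,0],[0.005,-0.033,0,0],[0.005,-0.033,0,0],[0.005,-0.033,0,0],[0.005,-0.033,0,0],[0.005,-0.033,0,0],[0.005,-0.033,0,0],[0.005,-0.033,0,0],[0.005,-0.033,0,0],[0.005,-0.033,0,0],[0,0,0,0],[0,0,0,0],[0,0,0,0]]'
python3 - <<'E'
from h import *
import pickle
c=cam("wrist");pickle.dump(c,open("c2.pkl","wb"))
u,v=proj(c,(.553,.164,.1));u,v=int(u),int(v);print(u,v)
b=(max(u-80,0),max(v-70,0),min(u+80,560),min(v+70,420));print(b);save(c,"w2.png",b,4.5)
E
```

```text
time: 3.03
position: [0.4899, 0.1465, 0.2705]
tool_rot: [0.992, 0.126, -0.0, 0.0]
ft_force: [-0.3, 0.0, 1.0]
grip_width: 0.0866
grip_force: 0.0
282 115
(202, 45, 362, 185)
```

View pics/w2.png

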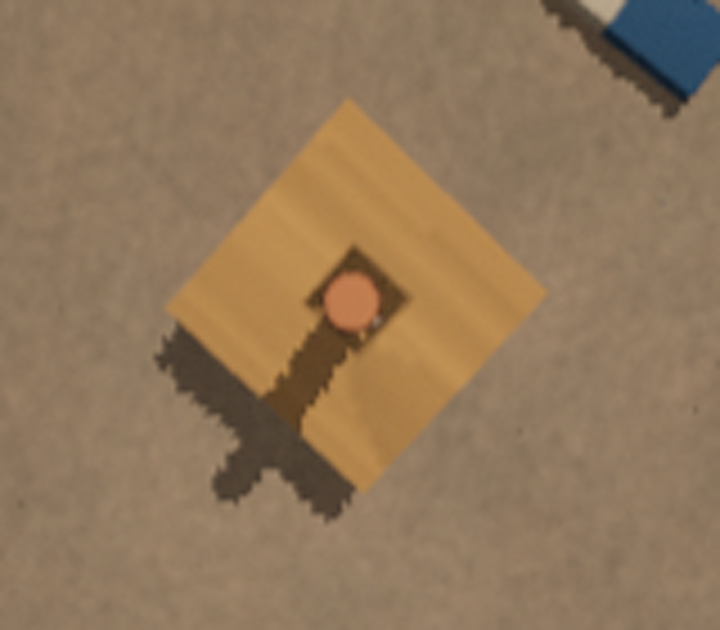

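The crop (4.5x, origin (202,45)) shows the block corners at (349,98), (547,292), (361,492) and (167,307). The pen's round top is at (352,300), with the clip on its lower-right side at (375,325), so I'll grip across the lower-left/upper-right diagonal.

Run:
```python
from h import *
import pickle
c=pickle.load(open("c2.pkl","rb"))
f=lambda u,v,z:plane(c,202+u/4.5,45+v/4.5,z)
S=[f(u,v,.045) for u,v in((349,98),(547,292),(361,492),(167,307))]
print("stand",sum(S)/4)
for i in range(4):
    e=S[(i+1)%4]-S[i];print(np.linalg.norm(e).round(4),np.degrees(np.arctan2(e[1],e[0])).round(1))
H=[f(u,v,.045) for u,v in((354,245),(410,297),(360,352),(305,300))];print("hole",sum(H)/4)
p=f(352,300,.159);print("pentop",p)
go(.5,.1,.25,60)
```

```text
stand [0.5550373  0.16642829 0.045     ]
0.0594 -118.3
0.0602 151.3
0.0592 60.9
0.0594 -28.5
hole [0.55539256 0.16622903 0.045     ]
pentop [0.55541213 0.16641347 0.159     ]
tool delta [-0.0018  0.0472  0.0205] rows 1.2 yaw 14.37 tilt 0.04
turn rad -0.7964 or 2.3452 q6 1.392
```

```bash
python3 nudge.py '[[0,0,0,-0.117],[0,0,0,-0.117],[0,0,0,-0.117],[0,0,0,-0.117],[0,0,0,-0.117],[0,0,0,-0.117],[0,0,0,-0.117],[0.016,0.016,0.02,0],[0.016,0.016,0.02,0],[0.016,0.016,0.02,0],[0,0,0,0],[0,0,0,0]]' && python3 -c "
from h import *
go(.5553,.1663,.103,61.3)"
```

```text
time: 4.08
position: [0.5552, 0.165, 0.2088]
tool_rot: [0.86, 0.509, -0.002, -0.001]
ft_force: [-0.7, -0.8, 0.3]
grip_width: 0.0875
grip_force: 0.0
tool delta [ 0.0014 -0.0002  0.1058] rows 2.5 yaw 61.25 tilt 0.21
turn rad -0.0008 or 3.1408 q6 0.598
```

```bash
python3 nudge.py '[[0.0014,0,0.0265,0],[0,0,0.0265,0],[0,0,0.0265,0],[0,0,0.0265,0],[0,0,0,0],[0,0,0,0]]' && python3 nudge.py '[[0,0,0,0],[0,0,0,0],[0,0,0,0],[0,0,0,0],[0,0,0,0],[0,0,0,0],[0,0,0,0],[0,0,0,0],[0,0,0,0]]' 0 45
```

```text
time: 4.58
position: [0.5546, 0.1672, 0.1046]
tool_rot: [0.86, 0.51, -0.001, -0.0]
ft_force: [0.6, 0.4, 0.6]
grip_width: 0.0868
grip_force: 0.0
time: 5.33
position: [0.5556, 0.1683, 0.1045]
tool_rot: [0.86, 0.511, -0.0, -0.0]
ft_force: [0.4, 0.1, 0.5]
grip_width: 0.0351
grip_force: 0.0
```

Fingers are slow; keep waiting.

```bash
python3 nudge.py '[[0,0,0,0],[0,0,0,0],[0,0,0,0],[0,0,0,0],[0,0,0,0],[0,0,0,0],[0,0,0,0]]' && python3 -c "
from h import *
go(.5354,-.2714,.27,98.6)"
```

```text
time: 5.92
position: [0.5556, 0.1682, 0.1045]
tool_rot: [0.86, 0.511, -0.0, -0.0]
ft_force: [0.2, -0.9, -0.4]
grip_width: 0.0098
grip_force: 45.0
tool delta [-0.3957  0.1927 -0.1655] rows 11.3 yaw 61.41 tilt 0.01
turn rad -0.6491 or 2.4925 q6 0.601
```

```bash
python3 nudge.py '[[0,0,-0.02,0],[0,0,-0.03,0],[0,0,-0.03,0],[0,0,-0.03,0],[-0.033,0.016,0,0],[-0.033,0.016,0,0],[-0.033,0.016,0,0],[-0.033,0.016,0,0],[-0.033,0.016,0,0],[-0.033,0.016,0,0],[-0.033,0.016,0,0],[-0.033,0.016,0,0],[-0.033,0.016,0,0],[-0.033,0.016,0,0],[-0.033,0.016,0,0],[-0.033,0.016,0,0]]' && python3 nudge.py '[[0,0,0,-0.108],[0,0,0,-0.108],[0,0,0,-0.108],[0,0,0,-0.108],[0,0,0,-0.108],[0,0,0,-0.108],[0,0,0,0],[0,0,0,0]]'
python3 - <<'E'
from h import *
import pickle
go(.5354,-.2714,.18,98.6)
c=cam("wrist");s=cam("scene");pickle.dump((c,s),open("c3.pkl","wb"))
a=cv2.resize(c["img"],None,fx=1,fy=1)
u,v=map(int,proj(s,(.5354,-.27,.1)));print(u,v)
b=cv2.resize(s["img"][v-50:v+50,u-30:u+30],None,fx=4.2,fy=4.2,interpolation=2)
cv2.imwrite("pics/w3.png",np.hstack([a[:, 150:420],b])[:,:,::-1]) if b.shape[0]==420 else print(b.shape)
E
```

```text
time: 7.25
position: [0.5342, -0.2731, 0.2146]
tool_rot: [0.86, 0.51, 0.0, -0.0]
ft_force: [1.4, 0.1, -0.2]
grip_width: 0.0099
grip_force: 45.0
time: 7.92
position: [0.5346, -0.2713, 0.2145]
tool_rot: [0.654, 0.757, 0.0, -0.0]
ft_force: [-0.5, 0.1, -0.1]
grip_width: 0.0102
grip_force: 45.0
tool delta [-0.0002  0.0008  0.0345] rows 0.8 yaw 98.38 tilt 0.01
turn rad -0.0039 or 3.1377 q6 -0.802
375 165
```

View pics/w3.png

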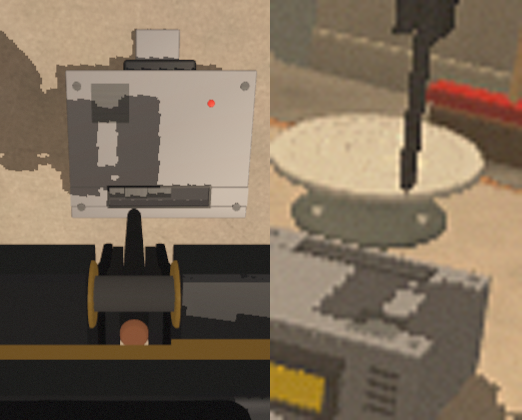

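The wrist half shows the pen tip at about (284,210) full-frame and the slot from (257,186) to (360,207). In the scene half the pen hangs upright with its tip at (405,187). I'll measure the tip's offset from this view.

Run:
```python
from h import *
import pickle
c,s=pickle.load(open("c3.pkl","rb"))
g=cv2.cvtColor(c["img"],cv2.COLOR_RGB2GRAY)
for v in (205,208,210,212,216,222,230,238): print(v,g[v,268:302].tolist())
S=[plane(c,u,v,.067) for u,v in((257,186),(360,185),(360,207),(257,208))]
print("slot",sum(S)/4)
print("tip",plane(c,284,213,.117),"top",plane(c,284.5,332,.269))
im=np.clip((c["img"][180:240,250:370].astype(float)-15)*2.,0,255).astype(np.uint8)
cv2.imwrite("pics/w3z.png",cv2.resize(im[:,:,::-1],None,fx=6,fy=6,interpolation=2))
```

```text
205 [61, 61, 59, 63, 63, 63, 59, 61, 61, 60, 60, 60, 61, 60, 62, 59, 62, 59, 61, 62, 60, 60, 60, 60, 61, 60, 60, 61, 61, 63, 60, 61, 61, 62]
208 [136, 136, 136, 137, 137, 137, 137, 137, 138, 137, 138, 138, 138, 110, 72, 58, 59, 70, 110, 134, 141, 141, 140, 141, 142, 142, 142, 141, 143, 143, 143, 143, 143, 144]
210 [167, 168, 167, 168, 168, 168, 168, 168, 169, 169, 159, 125, 62, 25, 29, 24, 27, 23, 24, 45, 126, 164, 171, 171, 172, 171, 171, 172, 172, 173, 172, 173, 173, 174]
212 [166, 167, 167, 167, 167, 168, 167, 168, 168, 159, 95, 32, 23, 24, 27, 26, 25, 25, 23, 25, 24, 71, 136, 165, 172, 172, 171, 171, 172, 172, 172, 173, 173, 172]
216 [161, 161, 162, 161, 162, 162, 163, 163, 156, 85, 21, 21, 24, 23, 27, 26, 26, 20, 22, 28, 27, 22, 26, 150, 164, 165, 165, 165, 164, 165, 166, 167, 166, 167]
222 [166, 167, 168, 168, 167, 165, 163, 166, 117, 49, 23, 26, 23, 23, 25, 24, 25, 22, 27, 27, 27, 30, 29, 96, 158, 169, 170, 171, 171, 172, 175, 175, 176, 176]
230 [167, 167, 168, 168, 171, 172, 171, 149, 78, 27, 26, 26, 27, 25, 24, 26, 25, 23, 24, 24, 26, 26, 25, 30, 151, 168, 170, 173, 173, 171, 168, 170, 171, 170]
238 [169, 168, 168, 169, 168, 169, 171, 105, 33, 21, 22, 26, 23, 27, 24, 25, 23, 24, 23, 22, 24, 21, 25, 27, 59, 160, 173, 173, 174, 174, 174, 176, 174, 170]
slot [ 0.55476057 -0.26815164  0.067     ]
tip [ 0.53450289 -0.27190846  0.117     ] top [ 0.53448011 -0.27041772  0.269     ]
```

View pics/w3z.png

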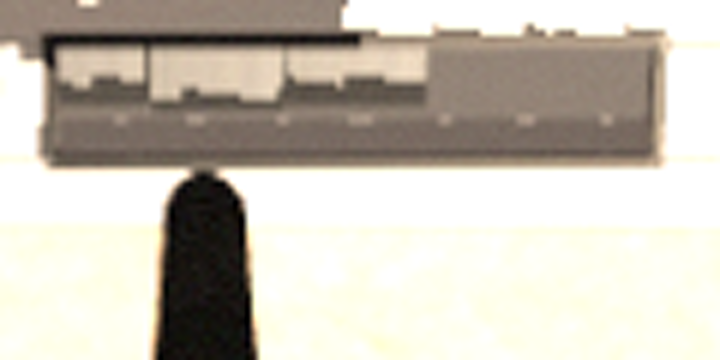

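The zoom (6x, origin (250,180)) shows the tab clearly between u=149 and 283, with ledges on either side, and the pen tip at u=205, v=200.

Run:
```python
from h import *
import pickle
c,s=pickle.load(open("c3.pkl","rb"))
a=np.radians(8.6);dy=np.array([np.cos(a),np.sin(a)]);dx=np.array([np.sin(a),-np.cos(a)]);ct=np.array([.5548,-.2684])
for n,p in dict(t0=plane(c,250+149/6,190,.044),t1=plane(c,250+283/6,190,.044),l2=plane(c,250+429/6,190,.038),tip=plane(c,284,214,.117)).items():
    q=p[:2]-ct;print(n,"y",(q@dy).round(4),"x",(q@dx).round(4))
```

```text
t0 y -0.0289 x -0.0013
t1 y -0.0088 x -0.0012
l2 y 0.0138 x 0.0001
tip y -0.0206 x 0.0012
```

```bash
python3 nudge.py '[[0.001,0.0016,0,0],[0,0,0.02,0],[0,0,0.012,0],[0,0,0.012,0],[0,0,0.012,0],[0,0,0.01,0],[0,0,0,0]]' && python3 nudge.py '[[0,0,0.003,0],[0,0,0.003,0],[0,0,0.003,0],[0,0,0,0]]'
```

```text
time: 8.6
position: [0.535, -0.2692, 0.1464]
tool_rot: [0.653, 0.758, -0.0, -0.002]
ft_force: [0.4, -0.0, -0.7]
grip_width: 0.01
grip_force: 45.0
time: 8.93
position: [0.5367, -0.2705, 0.14]
tool_rot: [0.653, 0.758, 0.0, 0.001]
ft_force: [0.2, -0.0, -0.3]
grip_width: 0.01
grip_force: 45.0
```

```bash
python3 nudge.py '[[0,0,0.003,0],[0,0,0.003,0],[0,0,0.002,0],[0,0,0,0]]' && python3 nudge.py '[[0,0,0.002,0],[0,0,0.001,0],[0,0,0,0],[0,0,0,0]]'
```

```text
time: 9.27
position: [0.5367, -0.2706, 0.132]
tool_rot: [0.653, 0.758, 0.0, 0.001]
ft_force: [-0.1, -1.0, 3.7]
grip_width: 0.0099
grip_force: 45.0
time: 9.6
position: [0.5368, -0.2708, 0.1301]
tool_rot: [0.652, 0.758, -0.0, 0.001]
ft_force: [-0.6, 0.2, 9.8]
grip_width: 0.01
grip_force: 45.0
```

```bash
python3 nudge.py '[[0,0,0.002,0],[0,0,0.001,0],[0,0,0,0],[0,0,0,0]]'
python3 - <<'E'
from h import *
import pickle
c=cam("wrist");pickle.dump(c,open("c4.pkl","wb"));save(c,"w4.png",(150,0,420,260),2.2)
E
```

```text
time: 9.93
position: [0.5371, -0.2711, 0.1296]
tool_rot: [0.652, 0.758, -0.0, 0.002]
ft_force: [-3.4, 1.4, 22.0]
grip_width: 0.0098
grip_force: 45.0
```

View pics/w4.png

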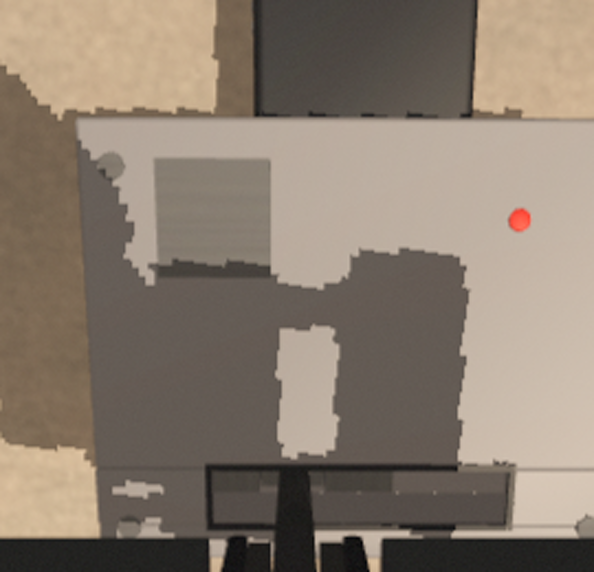

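The pack has sprung out: its black case now extends in front of the dock at the top, (255-475, 0-115). Now I'll return the pen.

```bash
python3 nudge.py '[[0,0,-0.006,0],[0,0,-0.02,0],[0,0,-0.02,0],[0,0,-0.02,0],[0,0,-0.02,0],[0,0,0,0.108],[0,0,0,0.108],[0,0,0,0.108],[0,0,0,0.108],[0,0,0,0.108],[0,0,0,0.108],[0,0,0,0],[0,0,0,0]]' && python3 -c "
from h import *
go(.5556,.1682,.215,61.4)"
```

```text
time: 11.07
position: [0.5357, -0.2698, 0.2109]
tool_rot: [0.859, 0.512, -0.0, -0.001]
ft_force: [0.1, 0.3, 0.1]
grip_width: 0.0103
grip_force: 45.0
tool delta [ 0.3947 -0.191  -0.0038] rows 10.5 yaw 61.57 tilt 0.09
turn rad 0.0029 or -3.1386 q6 -0.156
```

```bash
python3 nudge.py '[[0.0329,-0.0159,0,0],[0.0329,-0.0159,0,0],[0.0329,-0.0159,0,0],[0.0329,-0.0159,0,0],[0.0329,-0.0159,0,0],[0.0329,-0.0159,0,0],[0.0329,-0.0159,0,0],[0.0329,-0.0159,0,0],[0.0329,-0.0159,0,0],[0.0329,-0.0159,0,0],[0.0329,-0.0159,0,0],[0.0329,-0.0159,0,0],[0,0,0,0],[0,0,0,0],[0,0,0,0],[0,0,0,0]]'
python3 - <<'E'
from h import *
import pickle
go(.5556,.1682,.15,61.4)
c=cam("wrist");pickle.dump(c,open("c5.pkl","wb"))
u,v=proj(c,(.5554,.1663,.045));print(u,v)
z=robot.get_obs()["position"][2]-.0975
g=cv2.cvtColor(c["img"],cv2.COLOR_RGB2GRAY)
for v in range(196,240,3): 
    r=np.where(g[v,255:315]<45)[0];print(v,(r.min()+255,r.max()+255) if len(r) else None)
E
```

```text
time: 12.4
position: [0.5574, 0.1667, 0.2113]
tool_rot: [0.86, 0.511, -0.0, 0.0]
ft_force: [-0.9, -1.4, -0.4]
grip_width: 0.0097
grip_force: 45.0
tool delta [ 0.0005 -0.0023  0.0613] rows 1.5 yaw 61.4 tilt 0.05
turn rad -0.0 or 3.1416 q6 0.598
282.77969659854995 192.9675740883445
196 None
199 None
202 None
205 None
208 None
211 (np.int64(279), np.int64(288))
214 (np.int64(278), np.int64(289))
217 (np.int64(277), np.int64(290))
220 (np.int64(277), np.int64(290))
223 (np.int64(277), np.int64(290))
226 (np.int64(277), np.int64(290))
229 (np.int64(277), np.int64(291))
232 (np.int64(277), np.int64(291))
235 (np.int64(277), np.int64(291))
238 (np.int64(276), np.int64(291))
```

```bash
python3 nudge.py '[[0,-0.002,0,0],[0,0,0.02,0],[0,0,0.025,0],[0,0,0,0],[0,0,0,0],[0,0,0,0]]' && python3 -c "
from h import *
go(.5556,.1682,.106,61.4)
c=cam('wrist');g=c['img']
p=plane(c,283.5,214,robot.get_obs()['position'][2]-.0975);print(p)"
```

```text
time: 12.95
position: [0.5565, 0.1683, 0.1673]
tool_rot: [0.86, 0.51, 0.0, 0.0]
ft_force: [-0.2, 0.3, -0.1]
grip_width: 0.0097
grip_force: 45.0
tool delta [-0.0005 -0.0008  0.0613] rows 1.5 yaw 61.36 tilt 0.06
turn rad -0.0007 or 3.1409 q6 0.601
[0.55510603 0.1672918  0.07031213]
```

```bash
python3 nudge.py '[[-0.0005,-0.0005,0.012,0],[0,0,0.013,0],[0,0,0.012,0],[0,0,0.012,0],[0,0,0.011,0],[0,0,0,0]]'
```

```text
time: 13.5
position: [0.5544, 0.1684, 0.1056]
tool_rot: [0.86, 0.511, -0.001, -0.0]
ft_force: [-0.8, 0.3, -1.0]
grip_width: 0.0104
grip_force: 45.0
```

```bash
python3 nudge.py '[[0,0,0,0],[0,0,0,0],[0,0,0,0],[0,0,0,0],[0,0,0,0],[0,0,0,0],[0,0,0,0],[0,0,0,0],[0,0,-0.015,0],[0,0,-0.035,0],[0,0,-0.035,0],[0,0,-0.035,0],[0,0,-0.03,0],[0,0,-0.02,0],[0,0,0,0],[0,0,0,0]]' 0.087
python3 - <<'E'
from h import *
import pickle
c=cam("scene");t=cam("top");pickle.dump((c,t),open("c6.pkl","wb"))
u,v=map(int,proj(c,(.555,.166,.08)));u2,v2=map(int,proj(t,(.55,-.17,.03)))
a=cv2.resize(c["img"][v-60:v+60,u-50:u+50],None,fx=4,fy=4,interpolation=2)
b=cv2.resize(t["img"][v2-60:v2+60,u2-50:u2+50],None,fx=4,fy=4,interpolation=2)
cv2.imwrite("pics/w6.png",np.hstack([a,b])[:,:,::-1]);print((u2,v2))
go(.5,-.1,.2,98.6)
E
```

```text
time: 14.83
position: [0.5556, 0.1687, 0.2777]
tool_rot: [0.86, 0.511, 0.001, 0.001]
ft_force: [-0.5, 0.2, 0.4]
grip_width: 0.087
grip_force: 0.0
(340, 229)
tool delta [-0.2614  0.0813  0.0754] rows 6.8 yaw 61.41 tilt 0.17
turn rad -0.6491 or 2.4925 q6 0.601
```

View pics/w6.png

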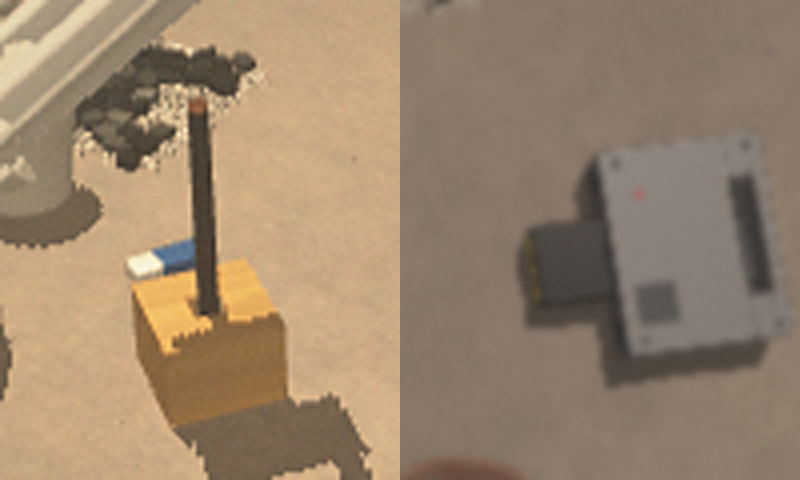

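Left, the pen stands in its block again. Right, the pack sticks out in front of the dock (530-615, 225-305). Next I'll move above the pack.

```bash
python3 nudge.py '[[0,0,0,-0.108],[0,0,0,-0.108],[0,0,0,-0.108],[0,0,0,-0.108],[0,0,0,-0.108],[0,0,0,-0.108],[-0.0337,-0.0074,0,0],[-0.0337,-0.0074,0,0],[-0.0337,-0.0074,0,0],[-0.0337,-0.0074,0,0],[-0.0337,-0.0074,0.01,0],[-0.0337,-0.0074,0.02,0],[-0.0337,-0.0074,0.02,0],[-0.0337,-0.0074,0.02,0],[-0.0337,-0.0074,0.02,0],[0,0,0.02,0],[0,0,0.02,0],[0,0,0,0],[0,0,0,0],[0,0,0,0]]'
python3 - <<'E'
from h import *
import pickle
go(.5355,-.1409,.020,98.6)
c=cam("wrist");pickle.dump(c,open("c7.pkl","wb"));save(c,"w7.png",None,1)
for x,y in((-.106,.03),(-.106,-.03),(-.06,.03),(-.06,-.03)):
    a=np.radians(8.6);p=np.array([.5487,-.2279])+x*np.array([np.sin(a),-np.cos(a)])+y*np.array([np.cos(a),np.sin(a)])
    print(x,y,np.round(proj(c,(*p,.05)),1))
E
```

```text
time: 16.6
position: [0.5342, -0.1408, 0.1463]
tool_rot: [0.652, 0.758, -0.0, -0.0]
ft_force: [0.5, 0.1, -0.2]
grip_width: 0.0872
grip_force: 0.0
tool delta [-0.0003  0.0014  0.1263] rows 3.0 yaw 98.57 tilt 0.06
turn rad -0.0005 or 3.1411 q6 -0.61
-0.106 0.03 [329.2 188.1]
-0.106 -0.03 [243.3 188.1]
-0.06 0.03 [327.3 250. ]
-0.06 -0.03 [245.1 250. ]
```

View pics/w7.png

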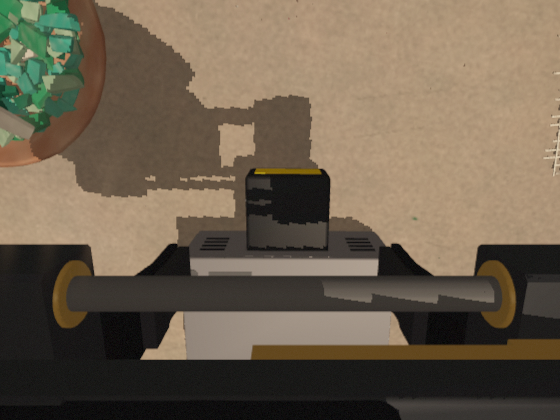

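The pack is seen from above: case u 246-329, front edge at v about 172, rear at the dock front at v about 248. It is centred between the fingers and about 1 cm further out than expected. I'll descend and grip it.

```bash
python3 nudge.py '[[0.005,0.0015,0.03,0],[0,0,0.03,0],[0,0,0.03,0],[0,0,0.02,0],[0,0,0.016,0],[0,0,0,0]]' && python3 nudge.py '[[0,0,0,0],[0,0,0,0],[0,0,0,0],[0,0,0,0],[0,0,0,0],[0,0,0,0],[0,0,0,0]]' 0 30
```

```text
time: 17.15
position: [0.5341, -0.135, 0.0188]
tool_rot: [0.652, 0.758, -0.0, -0.002]
ft_force: [0.1, -0.3, 0.4]
grip_width: 0.0868
grip_force: 0.0
time: 17.73
position: [0.5357, -0.1363, 0.0216]
tool_rot: [0.653, 0.758, 0.0, 0.001]
ft_force: [-0.4, -0.4, 5.9]
grip_width: 0.0596
grip_force: 30.0
```

```bash
python3 nudge.py '[[0.005,0,0,0],[0.01,0,0,0],[0.01,0,0,0],[0.01,0,0,0],[0.01,0,0,0],[0.01,0,0,0],[0,0,0,0]]' && python3 nudge.py '[[0.01,0,0,0],[0.015,0,0,0],[0.015,0,0,0],[0.015,0,0,0],[0.015,0,0,0],[0.01,0,0,0],[0,0,0,0],[0,0,0,0]]'
```

```text
time: 18.32
position: [0.5251, -0.079, 0.0203]
tool_rot: [0.652, 0.758, -0.0, -0.002]
ft_force: [0.5, 1.4, -2.0]
grip_width: 0.0596
grip_force: 30.0
time: 18.98
position: [0.5144, -0.0019, 0.0201]
tool_rot: [0.652, 0.758, -0.0, -0.001]
ft_force: [-0.3, 0.1, -1.1]
grip_width: 0.0597
grip_force: 30.0
```

```bash
python3 nudge.py '[[0,0,0.005,0],[0,0,0.004,0],[0,0,0,0],[0,0,0,0]]' && python3 nudge.py '[[0,0,0.001,0],[0,0,0.001,0],[0,0,0,0],[0,0,0,0]]'
```

```text
time: 19.32
position: [0.5148, -0.0031, 0.0111]
tool_rot: [0.653, 0.757, -0.0, -0.0]
ft_force: [0.3, 0.7, -2.3]
grip_width: 0.0599
grip_force: 30.0
time: 19.65
position: [0.5152, -0.0028, 0.0097]
tool_rot: [0.653, 0.758, 0.0, 0.0]
ft_force: [-0.1, -0.8, -0.4]
grip_width: 0.0601
grip_force: 30.0
```

```bash
python3 nudge.py '[[0,0,0.001,0],[0,0,0.001,0],[0,0,0,0],[0,0,0,0]]'; python3 nudge.py '[[0,0,0,0],[0,0,0,0],[0,0,0,0],[0,0,0,0],[0,0,0,0],[0,0,0,0],[0,0,-0.01,0],[0,0,-0.02,0],[0,0,-0.04,0],[0,0,-0.04,0],[0,0,-0.04,0],[0,0,-0.04,0],[0,0,-0.02,0],[0,0,0,0],[0,0,0,0],[0,0,0,0]]' 0.087
python3 - <<'E'
from h import *
c=cam("scene");t=cam("top");w=cam("wrist")
a=cv2.resize(c["img"][130:330,200:420],(440,400));b=cv2.resize(t["img"][150:300,160:400],None,fx=1.5,fy=1.5)
b=np.vstack([b,np.zeros((400-b.shape[0],360,3),np.uint8)])
im=np.hstack([a,b]);cv2.imwrite("pics/w8.png",im[:,:,::-1])
E
```

```text
time: 19.98
position: [0.5152, -0.0027, 0.0096]
tool_rot: [0.652, 0.758, 0.0, 0.001]
ft_force: [-3.2, -0.8, 15.7]
grip_width: 0.0595
grip_force: 30.0
time: 21.32
position: [0.5139, -0.0023, 0.217]
tool_rot: [0.653, 0.758, -0.0, -0.001]
ft_force: [0.2, -0.1, 0.4]
grip_width: 0.0872
grip_force: 0.0
```

View pics/w8.png

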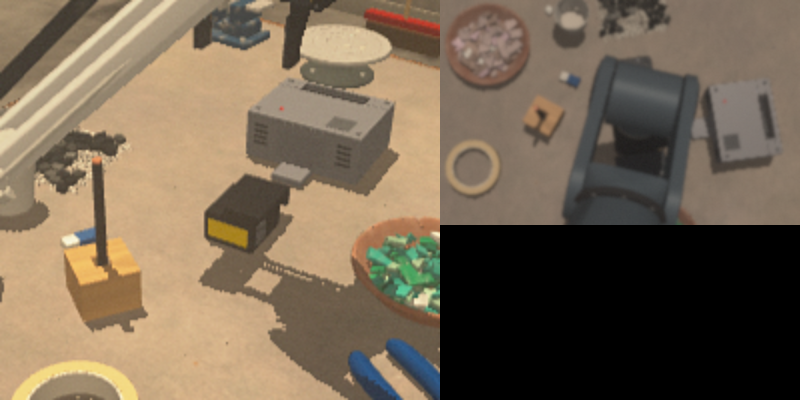

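The pack lies flat on the table in front of the dock, clear of the sill. The pen is in its block and the bystanders haven't moved, so I'm handing in.

```bash
python3 -c "
from rig import robot
print(robot.hand_in())"
```

```text
the job is handed in; nothing more can be done
None
```

I pressed the catch with the pen until the pack sprang out, put the pen back in its block, set the pack flat on the table in front of the dock, and handed in at about 21 s; no verdict was printed.

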